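Press the bronze sleeve home in the sprung stage carrier

TASK

Take the bronze sleeve from the blue tray and press it, narrow end down, into the tight bore of the aluminium carrier plate until its shoulder sits fully home, flush on the plate. The plate floats on springs and gives way as you press: push firmly enough to seat the sleeve, but never press the plate with more than about 25 N. Let go, and leave the other sleeves and the rest of the desk as they are.

Things in the scene. Friction and masses are not known exactly. Their poses are not given: they have to be found in the camera images.
- bronze_sleeve: Bronze (yellow metal) sleeve, about 0.22 kg, standing foot down in one of the tray's three places. Origin: centre of the underside of its foot; z up its axis; round. From the foot up: shank 22 mm long, diameter 25.5 at the foot widening to 30 at 12 mm, then straight; shoulder disc, diameter 40, from 22 to 28 mm; neck, diameter 26, from 28 to 52 mm (top): grip it here. A 14 mm hole runs down it.
- shoulder (a point): Point on the bronze sleeve's axis in the plane of the underside of its shoulder disc (22 mm above the foot); axes as the sleeve's. When seated it coincides with bore_mouth.
- bore_mouth (a point): Centre of the bore's mouth in the top face of the aluminium carrier plate (110 x 110 x 30 mm); moves with the plate; z up. Unloaded: 92 mm above the desk. Through bore, diameter 31, chamfer 2 mm. Four sprung brass rollers stand 1.8 mm out of its wall, 7 mm down: the shank enters freely for about 9 mm, then wedges them apart and slides tightly to the end. That takes a load of 8 to 18 N.
- carrier (a joint): How far the carrier plate is pushed towards the dark platform under it, m: shows the load on it, 0.5 N plus 2.5 N per mm. The platform too sinks, up to 24 mm, on soft springs of unknown pretension. A sleeve only taken to the unloaded seat height stays proud. A load of 20 N (sleeve's weight included) surely seats it; 25 N (10 mm) is too much. It rises when unloaded; the rollers keep the sleeve in.
- nest: Grey fixed foot of the sprung nest, 130 x 130 x 12 mm, under platform and carrier plate, standing anywhere on the left of the working area at any small yaw. Origin: centre of its underside on the desk, z up; the bore is straight above its centre.
- tray: Shallow blue tray, 110 (its x) x 240 (its y) x 14 mm high, walls and floor 4 mm thick, fixed to the desk on the right. Origin: centre of its underside. The three sleeves stand in a row along its y, 72 mm apart.
- bright_sleeve: Sleeve of the same shape in bright silver aluminium, in the tray; leave it. Origin: underside of its foot.
- black_sleeve: Sleeve of the same shape in black plastic, in the tray; leave it. Origin: underside of its foot.
- jar_a: Small whitish sample jar with white cap, diameter 52, 65 mm tall, beyond the nest; leave it. Origin: centre of its underside.
- jar_b: A second jar just like jar_a; leave it.
- specimen_a: Green round specimen mount, diameter 30, 20 mm tall; leave it. Origin: centre of its underside.
- specimen_b: Red round specimen mount, diameter 30, 20 mm tall; leave it. Origin: centre of its underside.
- driver: Screwdriver with grey handle lying on the desk; leave it.
- mouse: Round grey computer mouse, diameter 62, 33 mm tall; leave it. Origin: centre of its underside.
Mind the look-alikes: they are no part of the job. Of the things that look like the bronze_sleeve, the middle-sized one is meant.

How it is judged:
On the way, in this order (a step that is already met when the one before it is completed fails the run):
1. the bronze sleeve is started upright in the bore, not yet home (horizontal distance between shoulder and bore_mouth below 0.003 m and z of shoulder in the frame of bore_mouth between 0.003 and 0.0195 m and angle between bronze_sleeve's own z axis and vertical below 0.15 rad), for 0.1 s.
2. the sleeve's shoulder is home on the plate (horizontal distance between shoulder and bore_mouth below 0.002 m and z of shoulder in the frame of bore_mouth below 0.0015 m), for 0.1 s.
At the end, for the whole second after the job is handed in: The bronze sleeve sits upright (within 3 degrees) in the bore, centred within 2 mm, its shoulder flush on the carrier plate within 1.5 mm, released and at rest, with the load off the plate (carrier reads less than 3 mm) (all of step 2 and z of shoulder in the frame of bore_mouth above -0.002 m and angle between the z axis of bronze_sleeve and the z axis of bore_mouth, either way round below 0.05 rad and value of joint carrier below 0.003 m and linear speed of bronze_sleeve below 0.01 m/s); the robot touches nothing.
It fails at once if the carrier plate is pressed too hard (pushed more than 10 mm towards the platform, about 25 N) (value of joint carrier above 0.01 m).
It fails at once if another sleeve is moved more than 3 cm or tipped over (distance of any of bright_sleeve, black_sleeve from where it was at the start of the episode above 0.03 m or angle between any of bright_sleeve, black_sleeve's own z axis and vertical above 0.5 rad).
It fails at once if a jar, specimen, the screwdriver or the mouse is moved more than 3 cm (distance of any of jar_a, jar_b, specimen_a, specimen_b, driver, mouse from where it was at the start of the episode above 0.03 m).
It also fails if it takes over 51 s, if anything falls off the work surface, if the arm or the gripper's body presses on something with over 40 N, if the wrist force passes 120 N, or if a joint passes its speed limit or range.

ROBOT

A 6-joint arm with a two-finger parallel gripper is mounted at the origin on the work surface. World frame = base frame: x ahead of the robot, y to its left, z up, the work surface at z = 0. Lengths are in m, angles in rad, forces in N, time in s.
With the tool pointing down it reaches from about 0.35 to 0.875 m from the base axis. Payload 15.5 kg.
Tool frame: the origin (TCP) lies at the very end of the fingers, on their centre line; the grasp point (between the pads) lies 19 mm behind it; y points along the fingers, x is the direction in which the jaws open and shut, and the axes are right-handed (so a half turn about y gives the same grasp; the last joint's range is limited). The gripper opens to 85 mm and grips with 20 to 120 N. Pads are 22 mm wide; open, the fingers measure 114 mm over their backs; the gripper's body (76 mm by 85 mm) begins 54 mm behind the grasp point. The pads swing forward as they close: fully open they stand 13 mm farther back than shut.
Start: joints at [-1.435, 0.494, 1.345, -0, 1.302, -0.096], TCP at [0.143, -0.608, 0.231] pointing down, gripper open.
Joint ranges: [-2.91, 2.91], [-0.82, 2.16], [0.22, 2.67], [-1.22, 4.37], [0.12, 2.79], [-3.08, 3.08]. Speed limits (rad/s): [1.89, 1.89, 2.57, 3.01, 3.01, 3.01].

INTERFACE

Orientations are given as a unit quaternion [w, x, y, z].
In Python, from workcell import bot, kinematics, cams, order gives the robot as it stands. Calls block until the motion is done:
- bot.move_ptp(position, orientation): joint-space move of the TCP to a pose.
- bot.move_linear(position, feed=0.15, rot=None, guard=None): straight line of the TCP; rot=None keeps the orientation; feed is the mean speed in m/s. With guard (N) it stops when the force on the tool has changed by that much, and returns True; else False.
- bot.move_j(angles): joint-space move.
- bot.command_gripper(opening, effort=None): finger opening in m; effort is the grip in N (None keeps the last); returns when the fingers have stopped.
- bot.wait(seconds).
- kinematics.solve_ik(position, orientation): joint angles nearest the present ones, or None.
- cams.snapshot(name): name is "scene" or "top"; returns the picture (480x640x3 uint8, red, green, blue); there is no depth.
- cams.camera_info(name): a dict with "intrinsics" (3x3 intrinsics, pixels), "rvec" (rotation vector, rad) and "tvec" (3), from world to camera coordinates, as OpenCV has them. Camera axes: x right, y down, z forward; pixel columns grow to the right and rows downward; lengths in m; the calibration is good to about 2 mm. A picture is of the moment at which its call begins. camera_info takes no time and is no camera call.
A pose or a line that the arm cannot do raises bot.IKError and nothing moves.
- order.finish_job(): hands the job in, once; it reports no verdict.
Readings, each from a call of its own:
- bot.get_time(): time.
- bot.get_joints(): joint angles.
- bot.get_joint_vel(): joint speeds.
- bot.get_joint_efforts(): joint torques, N m.
- bot.get_tool_pos(): TCP position.
- bot.get_tcp_rot(): TCP orientation.
- bot.get_force(): force on the tool from outside, world axes, zero at the start.
- bot.get_wrist_torque(): the same for the moment, N m.
- bot.get_grip_width(): finger opening in m.
Only numpy, scipy, OpenCV 4.12 (cv2) and the standard library are available. Lean on these libraries where they do the work, as an engineer would, in place of code of your own. Each camera call takes 0.05 s, during which the arm holds its last target.

## Working session

There is one attempt and no reset: what is moved stays moved. The work goes in short steps, each a Python script; the robot and the scene stay as the last script left them, time stands still between calls to the robot, and variables do not carry over. Pictures are saved under pics/ and viewed, and the job is handed in when it is done.

```bash
mkdir -p pics; ls
python3 - <<'E'
from workcell import bot,cams
import cv2
for n in("scene","top"):
    im=cams.snapshot(n);cv2.imwrite(f"pics/{n}0.png",im[:,:,::-1]);c=cams.camera_info(n);print(n,c)
print(bot.get_time(),bot.get_tool_pos(),bot.get_tcp_rot(),bot.get_force())
E
```

```text
pics
scene {'intrinsics': array([[594.63577217,   0.        , 316.73158103],
       [  0.        , 594.63577217, 236.6392813 ],
       [  0.        ,   0.        ,   1.        ]]), 'rvec': array([ 1.50115467,  1.9106835 , -0.93754365]), 'tvec': array([ 0.19325731, -0.30689912,  1.59421306])}
top {'intrinsics': array([[474.28676471,   0.        , 320.41350834],
       [  0.        , 474.28676471, 241.05058491],
       [  0.        ,   0.        ,   1.        ]]), 'rvec': array([ 2.12450214, -2.13026878,  0.17595819]), 'tvec': array([-0.00498045,  0.65008427,  0.78580418])}
0.1 [ 0.14293185 -0.60810421  0.23076118] [ 0.55451748 -0.55396659  0.43938266 -0.43883285] [ 0.46337396  0.56379377 -0.43073975]
```

View pics/scene0.png

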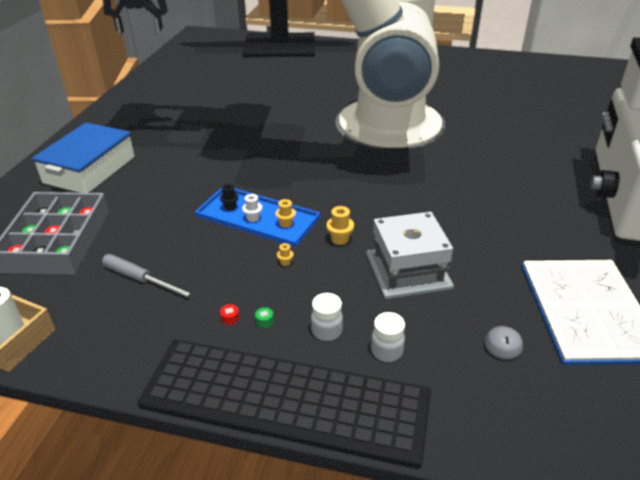

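View pics/top0.png

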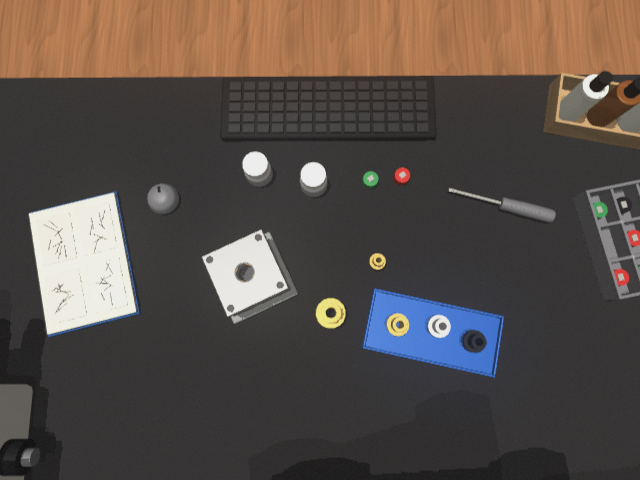

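Bronze-coloured candidates in top/scene pixels:
- Large one on the desk: (331,313) / (340,225).
- One in the tray: (398,324) / (285,213).
- Small one on the desk: (377,261) / (285,254).

The tray one is middle-sized and stands in a tray place, so it fits. I'll confirm it in a crop and measure.

```bash
cat > h.py <<'E'
import numpy as np, cv2
from workcell import bot,kinematics,cams,order
def cam(n):
    c=cams.camera_info(n);R,_=cv2.Rodrigues(np.array(c['rvec'],float));t=np.array(c['tvec'],float).ravel()
    return np.array(c['intrinsics'],float),R,t
def ray(n,uv):
    K,R,t=cam(n);d=R.T@np.linalg.solve(K,[uv[0],uv[1],1]);return -R.T@t,d
def onplane(n,uv,z):
    c,d=ray(n,uv);return c+d*(z-c[2])/d[2]
def proj(n,p):
    K,R,t=cam(n);return cv2.projectPoints(np.array(p,float).reshape(-1,3),cv2.Rodrigues(R)[0],t,K,None)[0].reshape(-1,2)
def tri(a,b):
    (c1,d1),(c2,d2)=ray("top",a),ray("scene",b)
    d1/=np.linalg.norm(d1);d2/=np.linalg.norm(d2)
    s=np.linalg.lstsq(np.c_[d1,-d2],c2-c1,rcond=None)[0];p,q=c1+s[0]*d1,c2+s[1]*d2
    return (p+q)/2,np.linalg.norm(p-q)
E
python3 - <<'E'
from h import *
t=cv2.imread("pics/top0.png");s=cv2.imread("pics/scene0.png")
a=cv2.resize(t[280:380,310:510],None,fx=4,fy=4,interpolation=cv2.INTER_CUBIC)[:400,:800]
b=cv2.resize(s[180:280,190:360],None,fx=4,fy=4,interpolation=cv2.INTER_CUBIC)
o=cv2.resize(t[220:330,190:300],None,fx=5,fy=5,interpolation=cv2.INTER_CUBIC)
cv2.imwrite("pics/c1.png",a);cv2.imwrite("pics/c2.png",b);cv2.imwrite("pics/c3.png",o)
o=cv2.resize(s[200:300,360:460],None,fx=6,fy=6,interpolation=cv2.INTER_CUBIC)
cv2.imwrite("pics/c4.png",o)
for n,im in(("top",t),("scene",s)):
    print(n,"cam centre",ray(n,(0,0))[0])
    h=cv2.cvtColor(im,cv2.COLOR_BGR2HSV)
    m=cv2.inRange(h,(15,90,90),(35,255,255))
    for c in cv2.findContours(m,cv2.RETR_EXTERNAL,cv2.CHAIN_APPROX_NONE)[0]:
        x,y,w,hh=cv2.boundingRect(c)
        if cv2.contourArea(c)>60 and 200<x<450 and 150<y<400:
            print("yellow",x,y,w,hh,cv2.contourArea(c),cv2.minEnclosingCircle(c))
    m=cv2.inRange(h,(105,120,60),(130,255,255))
    for c in cv2.findContours(m,cv2.RETR_EXTERNAL,cv2.CHAIN_APPROX_NONE)[0]:
        if cv2.contourArea(c)>1500: 
            r=cv2.boxPoints(cv2.minAreaRect(c));print("blue",r.tolist()); 
            if n=="top":print([onplane(n,p,.014).round(4).tolist() for p in r])
E
```

```text
top cam centre [ 0.50511688 -0.01322117  0.88589204]
yellow 387 314 22 22 353.5 ((397.398193359375, 324.2485046386719), 11.246078491210938)
yellow 316 298 30 31 699.0 ((330.1571350097656, 312.8714294433594), 15.609118461608887)
yellow 369 253 17 17 209.5 ((377.0, 261.0), 8.602425575256348)
blue [[360.3609619140625, 348.6487731933594], [373.47314453125, 287.4585266113281], [507.3951416015625, 316.1560974121094], [494.282958984375, 377.3463439941406]]
[[0.4613, -0.0777, 0.014], [0.5708, -0.1035, 0.014], [0.5183, -0.3446, 0.014], [0.4113, -0.314, 0.014]]
scene cam centre [1.44481956 0.16844509 0.74644051]
yellow 276 244 18 22 257.5 ((284.0, 254.3333282470703), 11.080608367919922)
yellow 326 205 29 40 770.5 ((340.0, 224.43589782714844), 19.66616439819336)
yellow 277 198 18 29 331.0 ((285.3782653808594, 212.01304626464844), 14.080757141113281)
blue [[193.13876342773438, 216.0692138671875], [205.31521606445312, 176.36334228515625], [320.8985900878906, 211.80889892578125], [308.7221374511719, 251.5147705078125]]
blue [[30.71493911743164, 157.0444793701172], [111.55017852783203, 103.92417907714844], [132.50457763671875, 135.81129455566406], [51.669334411621094, 188.9315948486328]]
```

View pics/c1.png

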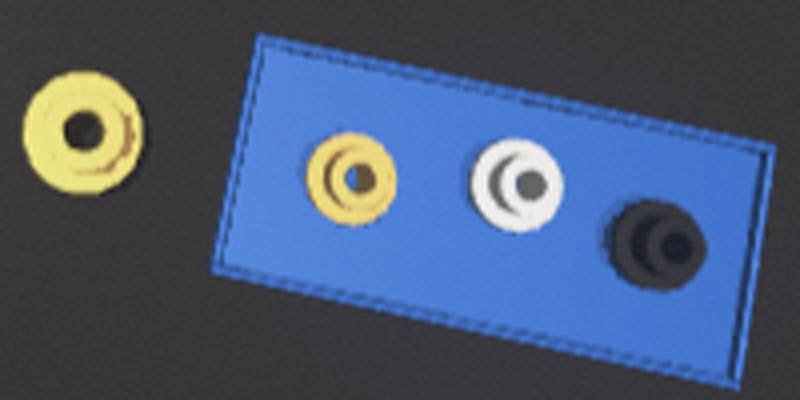

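View pics/c2.png

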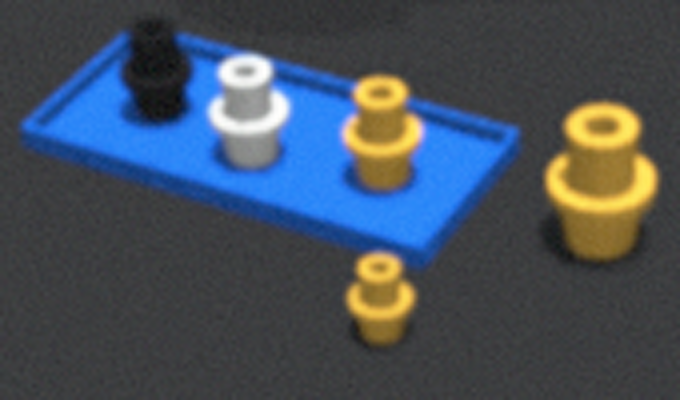

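View pics/c3.png

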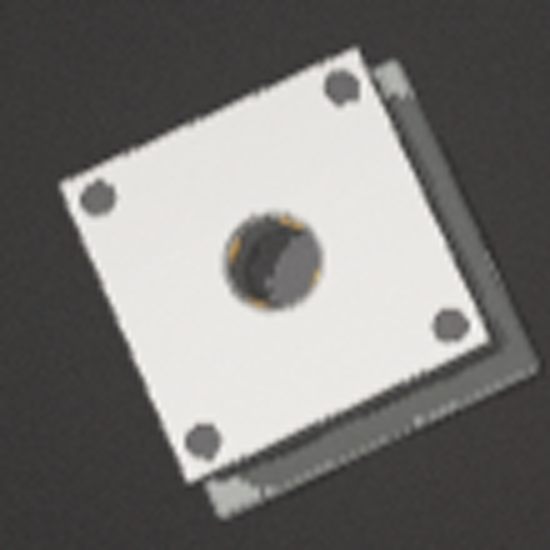

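View pics/c4.png

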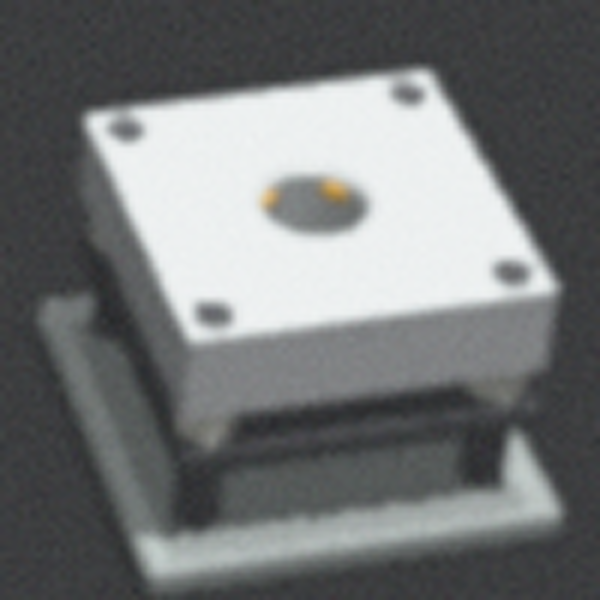

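The crops confirm that the gold sleeve in the left tray place is the middle-sized of the three, beside the silver and black ones. The large and small gold ones stand on the desk. The carrier and bore are clear at top (245,272). Next come precise measurements.

Run:
```python
from h import *
from scipy.spatial.transform import Rotation as Ro
U=6
def up(im,x,y,w,h): return cv2.resize(im[y:y+h,x:x+w],None,fx=U,fy=U,interpolation=cv2.INTER_CUBIC)
def back(p,x,y): return (np.array(p)+.5)/U-.5+[x,y]
t=cv2.imread("pics/top0.png");s=cv2.imread("pics/scene0.png")
# sleeve disc in top view
x,y=375,300;h=cv2.cvtColor(up(t,x,y,45,45),cv2.COLOR_BGR2HSV)
m=cv2.inRange(h,(12,70,70),(38,255,255))
c=max(cv2.findContours(m,cv2.RETR_EXTERNAL,cv2.CHAIN_APPROX_NONE)[0],key=cv2.contourArea)
e=cv2.fitEllipse(cv2.convexHull(c));uv=back(e[0],x,y);p=onplane("top",uv,.032)
print("disc top",uv,np.array(e[1])/U,p, "diam",np.mean(e[1])/U/474.3*(.886-.032))
# scene: bounding: top of the neck; base
x,y=265,190;h=cv2.cvtColor(up(s,x,y,42,45),cv2.COLOR_BGR2HSV)
m=cv2.inRange(h,(8,90,60),(32,255,255))
c=max(cv2.findContours(m,cv2.RETR_EXTERNAL,cv2.CHAIN_APPROX_NONE)[0],key=cv2.contourArea)
b=cv2.boundingRect(c);print("scene bbox",back([b[0],b[1]],x,y),back([b[0]+b[2],b[1]+b[3]],x,y))
a=np.linspace(0,2*np.pi,90)
def sil(cx,cy,z0=.004):
    q=[]
    for r,z in((12.75,0),(15,12),(20,22),(20,28),(13,52)):
        q.append(np.c_[cx+r/1e3*np.cos(a),cy+r/1e3*np.sin(a),0*a+z0+z/1e3])
    uv=proj("scene",np.concatenate(q));return uv.min(0),uv.max(0)
print("pred bbox",sil(p[0],p[1]))
# plate
for n,im,(x,y,w,hh) in(("top",t,(190,220,110,110)),("scene",s,(360,200,100,100))):
    g=cv2.cvtColor(up(im,x,y,w,hh),cv2.COLOR_BGR2GRAY)
    m=(g>(180 if n=="top" else 190)).astype(np.uint8)*255
    c=max(cv2.findContours(m,cv2.RETR_EXTERNAL,cv2.CHAIN_APPROX_NONE)[0],key=cv2.contourArea)
    hull=cv2.convexHull(c);k=cv2.approxPolyDP(hull,20,True)[:,0]
    P=np.array([onplane(n,back(q,x,y),.092) for q in k.astype(float)])
    print(n,"corners",len(k),P.round(4).tolist(),"sides",np.linalg.norm(P-np.roll(P,1,0),axis=1).round(4),"centre",P.mean(0))
    # bore: largest inner dark hole
    mm=np.zeros_like(m);cv2.drawContours(mm,[hull],-1,255,-1);d=cv2.bitwise_and(mm,cv2.bitwise_not(m))
    mm=cv2.erode(mm,np.ones((31,31)));d=cv2.bitwise_and(d,mm)
    c=max(cv2.findContours(d,cv2.RETR_EXTERNAL,cv2.CHAIN_APPROX_NONE)[0],key=cv2.contourArea)
    e=cv2.fitEllipse(cv2.convexHull(c));print("bore",back(e[0],x,y),np.array(e[1])/U,onplane(n,back(e[0],x,y),.092))
R=Ro.from_quat(np.roll(bot.get_tcp_rot(),-1)).as_matrix();print(R.round(3))
```

```text
disc top [397.32400513 324.38841248] [21.9324646  22.66665649] [ 0.50403151 -0.14246143  0.032     ] diam 0.04015143307406968
scene bbox [276.25       197.91666667] [294.08333333 226.41666667]
pred bbox (array([274.24864387, 199.56595455]), array([293.87666801, 227.4687393 ]))
top corners 4 [[0.6638, 0.0949, 0.092], [0.5656, 0.0494, 0.092], [0.5193, 0.1478, 0.092], [0.6178, 0.1934, 0.092]] sides [0.1087 0.1082 0.1088 0.1085] centre [0.59163544 0.12137501 0.092     ]
bore [244.03398132 271.83684794] [19.72800827 20.16089503] [0.59169756 0.12159194 0.092     ]
scene corners 4 [[0.6141, 0.1958, 0.092], [0.6621, 0.0979, 0.092], [0.5654, 0.0522, 0.092], [0.5177, 0.1501, 0.092]] sides [0.1066 0.109  0.1069 0.1089] centre [0.58982285 0.12400065 0.092     ]
bore [412.17251587 233.72887166] [10.05579694 17.75531514] [0.59197776 0.12487995 0.092     ]
[[ 0.229 -0.     0.973]
 [-0.973  0.001  0.229]
 [-0.001 -1.     0.   ]]
```

```bash
cat >> h.py <<'E'
from scipy.spatial.transform import Rotation as Ro
def q(az):
    c,s=np.cos(az),np.sin(az);M=np.array([[c,0,-s],[s,0,c],[0,-1,0]]);return np.roll(Ro.from_matrix(M).as_quat(),1)
def st(*a): print(*a,"t",round(bot.get_time(),2),"p",np.round(bot.get_tool_pos(),4),"F",np.round(bot.get_force(),2),"w",round(bot.get_grip_width(),4))
def snap(tag):
    for n in("scene","top"): cv2.imwrite(f"pics/{n}_{tag}.png",cams.snapshot(n)[:,:,::-1])
E
python3 - <<'E'
from h import *
bot.command_gripper(.06,80)
bot.move_ptp([.5028,-.1415,.13],q(-.222));st("above")
print(bot.move_linear([.5028,-.1415,.07],.1));st("low")
snap("pre")
a=cv2.imread("pics/scene_pre.png")[150:270,200:360];b=cv2.imread("pics/top_pre.png")[260:380,320:480]
cv2.imwrite("pics/pre.png",cv2.resize(np.hstack([a,b]),None,fx=2.5,fy=2.5,interpolation=cv2.INTER_CUBIC))
E
```

```text
above t 2.62 p [ 0.5029 -0.1423  0.1301] F [ 0.77 -0.37  0.54] w 0.0599
False
low t 3.37 p [ 0.503  -0.1417  0.0703] F [-0.41 -0.04 -0.38] w 0.0602
```

View pics/pre.png

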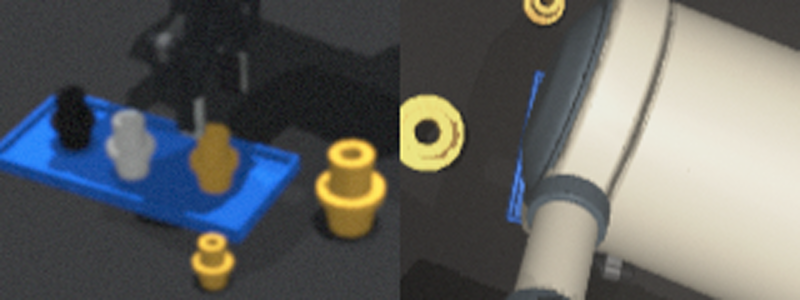

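Run:
```python
from h import *
p=np.array([.503,-.1417,.0703]);d=np.array([np.cos(-.222),np.sin(-.222),0]);w=np.array([-d[1],d[0],0])
f=lambda x:((proj("scene",x)-[200,150])*2.5).round(1).tolist()
back=np.array([0,0,.006])
print("front tip corners",f([p+back+d*.03+w*.011,p+back+d*.03-w*.011]))
print("back tip corners",f([p+back-d*.03+w*.011,p+back-d*.03-w*.011]))
for c in([.504,-.1425],[.503,-.1415],[.502,-.140]): print("neck top",f([c+[.056]]),"disc",f([c+[.032]]))
im=cv2.imread("pics/scene_pre.png")[160:240,260:320];cv2.imwrite("pics/pre2.png",cv2.resize(im,None,fx=7,fy=7,interpolation=cv2.INTER_CUBIC))
```

```text
front tip corners [[202.4, 134.5], [178.2, 127.5]]
back tip corners [[238.7, 96.3], [215.0, 89.8]]
neck top [[208.7, 133.0]] disc [[210.0, 157.0]]
neck top [[210.2, 132.5]] disc [[211.5, 156.5]]
neck top [[212.4, 132.0]] disc [[213.6, 156.1]]
```

View pics/pre2.png

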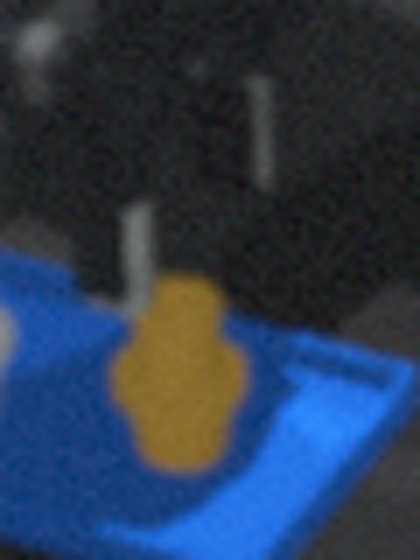

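The scene view matches the gripper kinematics: pad edges were predicted at crop x 202/239 and seen at 199/244. It puts the sleeve about 1.5 mm further to +y. I'll shift by that, then descend and grip.

Run:
```python
from h import *
bot.move_linear([.5022,-.1402,.07],.05)
print(bot.move_linear([.5022,-.1402,.034],.06,guard=6));st("down")
bot.command_gripper(.0,100);st("closed")
bot.move_linear([.5022,-.1402,.06],.06);st("lift")
snap("lift")
im=cv2.imread("pics/scene_lift.png")[140:250,240:340];cv2.imwrite("pics/lift.png",cv2.resize(im,None,fx=5,fy=5,interpolation=cv2.INTER_CUBIC))
```

```text
False
down t 4.47 p [ 0.5022 -0.1402  0.034 ] F [ 0.25 -0.48  0.5 ] w 0.0599
closed t 4.9 p [ 0.5026 -0.1403  0.0346] F [0.49 0.05 8.72] w 0.0225
lift t 5.48 p [ 0.5023 -0.1402  0.0602] F [-0.47 -0.09 -3.09] w 0.023
```

View pics/lift.png

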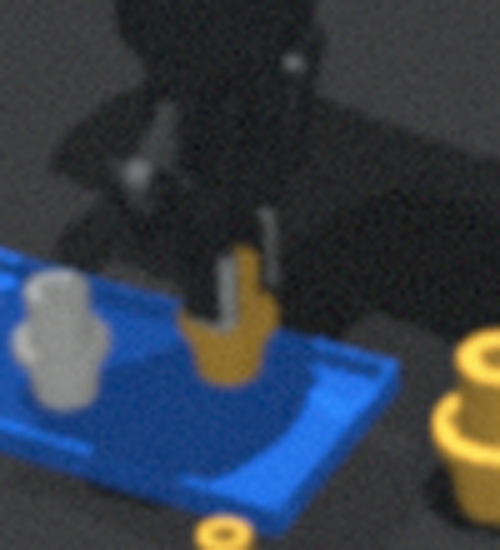

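Run:
```python
from h import *
a=np.linspace(0,2*np.pi,90)
im=cv2.imread("pics/scene_lift.png");x,y=265,170
u=cv2.resize(im[y:y+60,x:x+45],None,fx=6,fy=6,interpolation=cv2.INTER_CUBIC)
m=cv2.inRange(cv2.cvtColor(u,cv2.COLOR_BGR2HSV),(8,90,60),(32,255,255))
c=max(cv2.findContours(m,cv2.RETR_EXTERNAL,cv2.CHAIN_APPROX_NONE)[0],key=cv2.contourArea)
b=cv2.boundingRect(c);print("obs u",b[0]/6+x-.4,(b[0]+b[2])/6+x-.4,"v",b[1]/6+y-.4,(b[1]+b[3])/6+y-.4)
# rows: width of the shank
for r in range(b[1]+b[3]-70,b[1]+b[3],10):
    k=np.nonzero(m[r])[0];print(round(r/6+y,1),((k.min()+k.max())/2)/6+x-.4,(k.max()-k.min())/6)
for z0 in(.028,.03,.032,.034):
    q_=[np.c_[.5023+r/1e3*np.cos(a),-.1402+r/1e3*np.sin(a),0*a+z0+z/1e3] for r,z in((12.75,0),(15,12),(20,22),(20,28),(13,52))]
    uv=proj("scene",np.concatenate(q_));print(z0,uv.min(0),uv.max(0), proj("scene",[.5023,-.1402,z0+.01]))
st("")
```

```text
obs u 276.2666666666667 295.93333333333334 v 188.43333333333334 216.26666666666665
205.0 285.5166666666667 18.5
206.7 285.0166666666667 15.833333333333334
208.3 285.1 13.666666666666666
210.0 285.18333333333334 12.5
211.7 285.18333333333334 11.833333333333334
213.3 285.2666666666667 11.0
215.0 285.2666666666667 9.0
0.028 [274.92335145 189.43118411] [294.77553367 217.75508378] [[285.18833153 210.11612437]]
0.03 [274.87011945 188.60290201] [294.74283743 216.96387961] [[285.14606993 209.3196389 ]]
0.032 [274.81677789 187.77290962] [294.71007415 216.17105781] [[285.10372221 208.52153015]]
0.034 [274.76332642 186.94120164] [294.67724364 215.37661341] [[285.06128809 207.72179313]]
 t 5.58 p [ 0.502  -0.1401  0.0598] F [ 0.15 -1.2  -2.4 ] w 0.0229
```

Run:
```python
from h import *
B=[.5903,.1241]
bot.move_linear([.5022,-.1402,.18],.2)
bot.move_ptp(B+[.18],q(0.));st("above")
bot.move_linear(B+[.130],.1);bot.wait(.2);st("hover")
snap("hov")
im=cv2.imread("pics/scene_hov.png")[140:280,340:480];cv2.imwrite("pics/hov.png",cv2.resize(im,None,fx=4,fy=4,interpolation=cv2.INTER_CUBIC))
print(proj("scene",[[*B,.1],[*B,.11],[*B,.092]]))
```

```text
above t 7.41 p [0.59   0.123  0.1795] F [-0.36 -0.61 -3.08] w 0.0226
hover t 8.26 p [0.5907 0.1241 0.1307] F [-0.1  -0.06 -2.32] w 0.0229
[[412.24543053 229.55889981]
 [412.74788409 225.07745856]
 [411.84767306 233.10654459]]
```

View pics/hov.png

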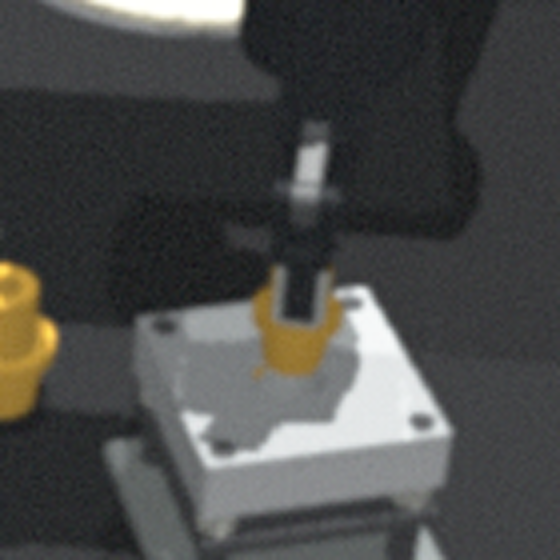

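Run:
```python
from h import *
im=cv2.imread("pics/scene_hov.png");x,y=395,200
u=cv2.resize(im[y:y+40,x:x+40],None,fx=6,fy=6,interpolation=cv2.INTER_CUBIC)
m=cv2.inRange(cv2.cvtColor(u,cv2.COLOR_BGR2HSV),(8,110,60),(32,255,255))
for r in range(60,215,8):
    k=np.nonzero(m[r])[0]
    if len(k):print(round(r/6+y-.4,1),k.min()/6+x-.4,k.max()/6+x-.4,((k.min()+k.max())/2)/6+x-.4)
a=np.linspace(0,2*np.pi,181)
p=np.array([.5907,.1241]);z0=.1305-.03
for r,z in((12.75,0),(13.7,5),(15,12),(15,18),(20,22),(20,28)):
    uv=proj("scene",np.c_[p[0]+r/1e3*np.cos(a),p[1]+r/1e3*np.sin(a),0*a+z0+z/1e3]);print(r,z,uv.min(0),uv.max(0),(uv[:,0].min()+uv[:,0].max())/2)
w=.0131+.008
print("pad front corners",proj("scene",[[p[0]+.021,p[1]+s*.011,.1325] for s in(-1,1)]))
cv2.imwrite("pics/hov2.png",cv2.resize(im[195:255,385:445],None,fx=9,fy=9,interpolation=cv2.INTER_CUBIC))
```

```text
210.9 405.6 407.1 406.35
212.3 403.43333333333334 407.2666666666667 405.35
213.6 402.93333333333334 407.2666666666667 405.1
214.9 403.1 423.6 413.35
216.3 403.43333333333334 424.7666666666667 414.1
217.6 403.43333333333334 424.6 414.0166666666667
218.9 403.6 424.2666666666667 413.93333333333334
220.3 404.1 424.1 414.1
221.6 404.7666666666667 423.6 414.18333333333334
222.9 405.6 422.43333333333334 414.0166666666667
224.3 405.6 421.2666666666667 413.43333333333334
225.6 405.6 420.7666666666667 413.18333333333334
226.9 405.7666666666667 420.2666666666667 413.0166666666667
228.3 405.93333333333334 419.93333333333334 412.93333333333334
229.6 406.2666666666667 419.2666666666667 412.7666666666667
230.9 406.93333333333334 418.6 412.7666666666667
232.3 409.43333333333334 417.43333333333334 413.43333333333334
12.75 0 [405.02411155 225.14809583] [419.48177784 233.87308863] 412.25294469307335
13.7 5 [404.71444533 222.60277669] [420.29573149 231.95983293] 412.5050884077079
15 12 [404.29502185 219.03044797] [421.42642589 229.24707807] 412.86072387302227
15 18 [404.56957987 216.32051715] [421.76258253 226.51203455] 413.1660811984315
20 22 [401.89060881 212.85157937] [424.87123128 226.4188357 ] 413.3809200435986
20 28 [402.15812395 210.1141766 ] [425.2218805  223.64657778] 413.6900022250827
pad front corners [[406.04564444 221.07142135]
 [418.86558123 222.81919643]]
```

View pics/hov2.png

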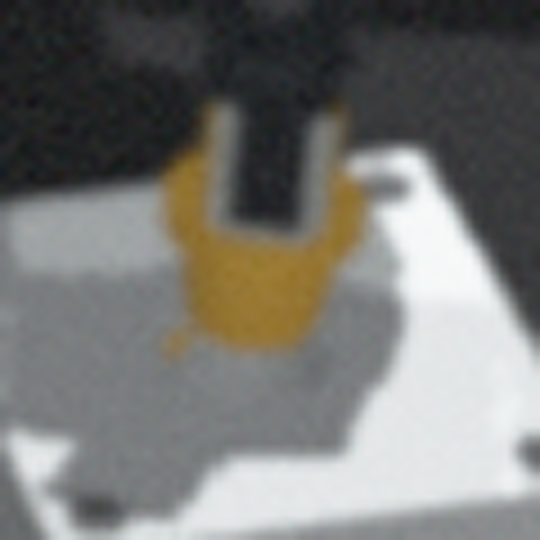

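Run:
```python
from h import *
B=[.5903,.1237]
bot.move_linear(B+[.127],.03);bot.wait(.2)
F=[]
for i in range(8): F.append(bot.get_force());bot.wait(.03)
F=np.mean(F,0);print("base",F.round(2));np.save("F0.npy",F)
print("guard",bot.move_linear(B+[.115],.015,guard=4));bot.wait(.2);st("in")
G=[]
for i in range(8): G.append(bot.get_force());bot.wait(.03)
print("dF",(np.mean(G,0)-F).round(2),"tq",np.round(bot.get_wrist_torque(),3))
snap("in")
im=cv2.imread("pics/scene_in.png");cv2.imwrite("pics/in2.png",cv2.resize(im[195:255,385:445],None,fx=9,fy=9,interpolation=cv2.INTER_CUBIC))
```

```text
base [ 0.2  -0.23 -2.65]
guard False
in t 10.22 p [0.5903 0.1237 0.1151] F [-0.44  0.18 -2.51] w 0.0226
dF [-0.12  0.29 -0.18] tq [-0.002 -0.029 -0.052]
```

View pics/in2.png

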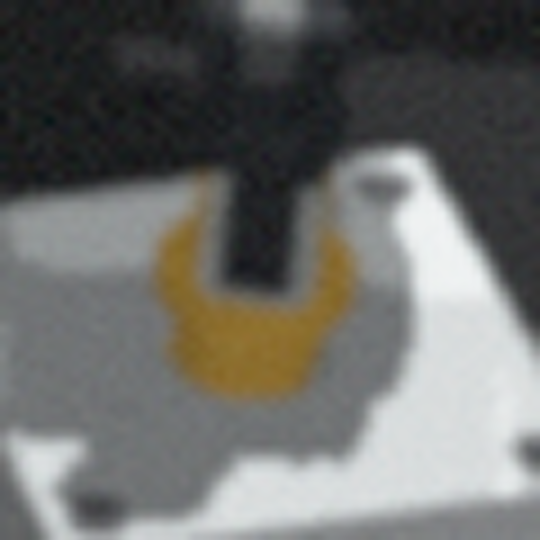

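The sleeve is 7 mm into the bore with no contact force. Next I press gently in stages and watch the lateral force.

```bash
cat >> h.py <<'E'
def fm(n=8):
    G=[]
    for i in range(n): G.append(bot.get_force());bot.wait(.02)
    return np.mean(G,0)
E
python3 - <<'E'
from h import *
F0=np.load("F0.npy");B=[.5903,.1237]
for z in(.112,.109,.106,.103):
    g=bot.move_linear(B+[z],.01,guard=9);bot.wait(.1);d=fm()-F0
    st("guard",g,"dF",d.round(2))
    if g or d[2]>8 or np.hypot(*d[:2])>5:break
E
```

```text
guard False dF [-0.1  -0.02  0.05] t 11.28 p [0.5903 0.1237 0.112 ] F [-0.49 -0.16 -3.08] w 0.023
guard False dF [-0.81  0.    1.32] t 11.96 p [0.5903 0.1237 0.109 ] F [-0.6  -0.54 -1.12] w 0.023
guard False dF [-1.9  -0.4   4.72] t 12.64 p [0.5903 0.1237 0.1061] F [-2.45 -0.73  1.57] w 0.0229
guard False dF [-2.29 -0.64  6.46] t 13.32 p [0.5903 0.1237 0.1031] F [-1.6  -0.55  3.3 ] w 0.0228
```

Run:
```python
from h import *
F0=np.load("F0.npy");B=np.array([.5903,.1237]);z=.103
for i in range(30):
    B=B+np.clip(.00012*d[:2],-.0004,.0004) if i else B+[-.0004,0]
    z-=.0015
    g=bot.move_linear([*B,z],.008,guard=6);bot.wait(.05);d=fm(6)-F0
    print(i,g,"dF",d.round(2),"B",B.round(4),"p",np.round(bot.get_tool_pos(),4),"t",round(bot.get_time(),2))
    if d[2]>17 or np.hypot(*d[:2])>7 or bot.get_time()>28:break
```

```text
0 False dF [ 0.3  -0.19  7.51] B [0.5899 0.1237] p [0.5902 0.1237 0.1016] t 13.82
1 False dF [ 0.7  -0.61  7.94] B [0.5899 0.1237] p [0.5901 0.1237 0.1001] t 14.31
2 False dF [ 0.01 -0.01  8.99] B [0.59   0.1236] p [0.5902 0.1237 0.0987] t 14.8
3 False dF [ 0.26 -0.26  9.62] B [0.59   0.1236] p [0.5902 0.1236 0.0972] t 15.29
4 False dF [-0.08  0.32 10.19] B [0.5901 0.1236] p [0.5902 0.1236 0.0958] t 15.78
5 False dF [ 0.53 -0.35  7.29] B [0.59   0.1236] p [0.59   0.1236 0.094 ] t 16.27
6 False dF [-0.38  0.31  7.87] B [0.5901 0.1236] p [0.59   0.1236 0.0925] t 16.77
7 False dF [-0.09 -0.3   8.86] B [0.5901 0.1236] p [0.59   0.1236 0.0911] t 17.26
8 False dF [-0.55 -0.1   9.67] B [0.5901 0.1236] p [0.59   0.1236 0.0896] t 17.75
9 False dF [-0.6   0.24 10.72] B [0.59   0.1236] p [0.59   0.1236 0.0882] t 18.24
10 False dF [-3.300e-01 -1.000e-02  1.133e+01] B [0.5899 0.1236] p [0.59   0.1236 0.0868] t 18.73
11 False dF [-1.   -0.19 12.67] B [0.5899 0.1236] p [0.59   0.1236 0.0853] t 19.23
12 False dF [-0.46 -0.14 13.2 ] B [0.5898 0.1236] p [0.59   0.1236 0.0839] t 19.72
13 False dF [-0.52  0.19 13.93] B [0.5897 0.1235] p [0.59   0.1236 0.0825] t 20.21
14 False dF [-0.42 -0.59 14.98] B [0.5896 0.1236] p [0.59   0.1236 0.081 ] t 20.7
15 False dF [-0.42  0.48 15.36] B [0.5896 0.1235] p [0.59   0.1236 0.0796] t 21.19
16 False dF [-0.73 -0.08 16.64] B [0.5895 0.1236] p [0.59   0.1236 0.0782] t 21.68
17 False dF [-0.17 -0.03 17.78] B [0.5894 0.1235] p [0.59   0.1236 0.0768] t 22.18
```

Run:
```python
from h import *
F0=np.load("F0.npy");B=np.array([.5896,.1236]);z=.0765
for i in range(12):
    z-=.001
    g=bot.move_linear([*B,z],.006,guard=4);bot.wait(.05);d=fm(8)-F0
    print(i,g,"dF",d.round(2),"p",np.round(bot.get_tool_pos(),4),"t",round(bot.get_time(),2))
    if d[2]>20.6 or bot.get_time()>30:break
snap("press")
im=cv2.imread("pics/scene_press.png");cv2.imwrite("pics/press.png",cv2.resize(im[195:305,360:460],None,fx=5.4,fy=5.4,interpolation=cv2.INTER_CUBIC))
```

```text
0 False dF [-1.06 -0.41 17.68] p [0.5901 0.1236 0.0762] t 22.61
1 False dF [-1.35 -0.45 18.46] p [0.5901 0.1237 0.0753] t 23.11
2 False dF [-1.34 -0.72 19.11] p [0.5901 0.1236 0.0743] t 23.61
3 False dF [-1.42 -0.55 19.45] p [0.5901 0.1237 0.0734] t 24.11
4 False dF [-1.48 -0.6  20.25] p [0.5901 0.1236 0.0724] t 24.61
5 False dF [-1.59 -0.61 20.64] p [0.5901 0.1237 0.0714] t 25.11
```

View pics/press.png

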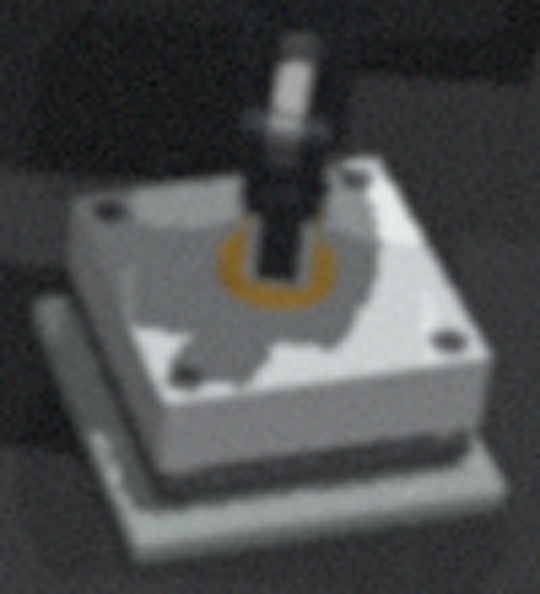

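The disc looks flush on the plate at about 20.6 N. Now I unload gradually, then release.

Run:
```python
from h import *
F0=np.load("F0.npy");B=np.array([.5899,.1236])
for z in(.08,.088,.093,.095,.097,.098,.099,.100):
    bot.move_linear([*B,z],.025);bot.wait(.05);d=fm(6)-F0
    print("dF",d.round(2),"p",np.round(bot.get_tool_pos(),4),"t",round(bot.get_time(),2))
    if d[2]<3.2:break
```

```text
dF [-1.54 -0.41 15.11] p [0.5901 0.1236 0.0805] t 25.89
dF [ 0.09 -0.12 10.58] p [0.5901 0.1236 0.0883] t 26.51
dF [0.84 0.07 7.84] p [0.59   0.1236 0.0931] t 27.01
dF [1.9  0.11 6.23] p [0.59   0.1236 0.095 ] t 27.41
dF [2.44 0.1  5.06] p [0.59   0.1236 0.097 ] t 27.81
dF [3.57 0.71 4.48] p [0.59   0.1236 0.098 ] t 28.21
dF [3.92 0.37 4.1 ] p [0.59   0.1236 0.099 ] t 28.61
dF [4.7  0.64 1.6 ] p [0.5899 0.1236 0.0999] t 29.01
```

Run:
```python
from h import *
bot.move_linear([.5904,.1236,.0997],.01);st("adj")
bot.command_gripper(.055,80);st("open")
bot.move_linear([.5904,.1236,.20],.12);st("up")
bot.move_ptp([.45,-.30,.25],q(-.6));bot.wait(.3);st("away")
snap("rel")
im=cv2.imread("pics/scene_rel.png");a=cv2.resize(im[195:305,360:460],None,fx=4,fy=4,interpolation=cv2.INTER_CUBIC)
im=cv2.imread("pics/top_rel.png");b=cv2.resize(im[220:330,190:290],None,fx=4,fy=4,interpolation=cv2.INTER_CUBIC)
cv2.imwrite("pics/rel.png",np.hstack([a,b]))
```

```text
adj t 29.26 p [0.59   0.1236 0.0995] F [ 2.09 -0.24  0.35] w 0.0229
open t 29.67 p [0.5902 0.1236 0.0997] F [ 1.07  0.34 -0.43] w 0.0551
up t 30.65 p [0.59   0.1235 0.1992] F [-0.5  -0.33 -0.31] w 0.0546
away t 32.6 p [ 0.4503 -0.2996  0.2499] F [-0.71 -0.15  0.09] w 0.0549
```

View pics/rel.png

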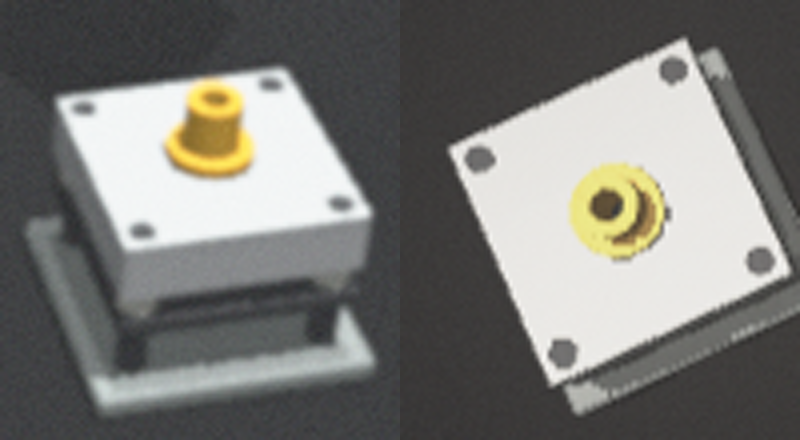

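View pics/scene_rel.png

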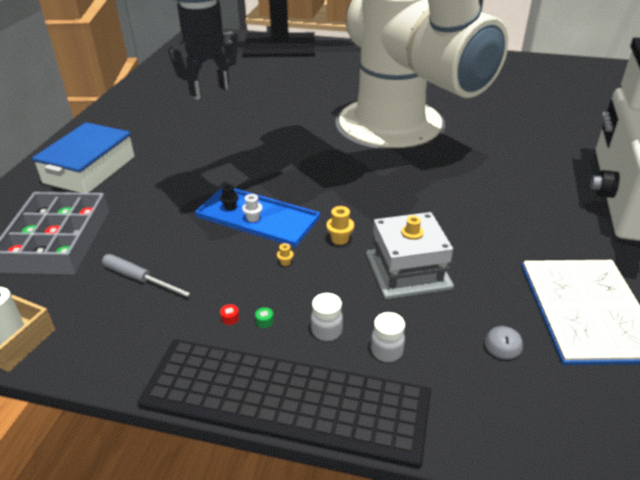

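Run:
```python
from h import *
def obs(n,x,y,w,h,lo):
    u=cv2.resize(cv2.imread(f"pics/{n}_rel.png")[y:y+h,x:x+w],None,fx=6,fy=6,interpolation=cv2.INTER_CUBIC)
    m=cv2.inRange(cv2.cvtColor(u,cv2.COLOR_BGR2HSV),lo,(38,255,255))
    c=max(cv2.findContours(m,cv2.RETR_EXTERNAL,cv2.CHAIN_APPROX_NONE)[0],key=cv2.contourArea);b=cv2.boundingRect(c)
    e=cv2.fitEllipse(cv2.convexHull(c))
    return np.array([b[0]/6+x,b[1]/6+y,(b[0]+b[2])/6+x,(b[1]+b[3])/6+y])-.42,(np.array(e[0])+.5)/6-.5+[x,y]
o,_=obs("scene",395,205,40,42,(8,90,60));print("scene bbox",o.round(2))
_,c=obs("top",225,250,40,40,(12,70,70));print("top disc",c,onplane("top",c,.098), "bore was .5917 .1216 (top)")
a=np.linspace(0,2*np.pi,181)
for cx,cy in((.5910,.1247),):
  for pr in(0,2,4,8):
    uv=proj("scene",np.concatenate([np.c_[cx+r/1e3*np.cos(a),cy+r/1e3*np.sin(a),0*a+.092+(z+pr)/1e3] for r,z in((20,0),(20,6),(13,30))]))
    print(pr,uv.min(0).round(2),uv.max(0).round(2))
```

```text
scene bbox [401.08 214.91 422.75 238.91]
top disc [243.91300074 272.19583639] [0.59044215 0.12075983 0.098     ] bore was .5917 .1216 (top)
0 [400.87 215.54] [423.79 240.36]
2 [400.96 214.63] [423.9  239.47]
4 [401.04 213.71] [424.01 238.58]
8 [401.22 211.88] [424.24 236.79]
```

Seating matters most here, so I'll cross-check the height by triangulating the sleeve's top hole relative to the bore mouth. The same cameras' biases then cancel.

Run:
```python
from h import *
U=8
out=[];C={}
for n,(x,y,w,h) in(("top",(225,250,40,40)),("scene",(395,205,40,42))):
    u=cv2.resize(cv2.imread(f"pics/{n}_rel.png")[y:y+h,x:x+w],None,fx=U,fy=U,interpolation=cv2.INTER_CUBIC)
    out.append(cv2.resize(u,(400,420)))
    hsv=cv2.cvtColor(u,cv2.COLOR_BGR2HSV)
    V=hsv[...,2]
    for th in(120,140,160,180):
        d=(V<th).astype(np.uint8)
        for c in cv2.findContours(d,cv2.RETR_EXTERNAL,cv2.CHAIN_APPROX_NONE)[0]:
            if 500<cv2.contourArea(c)<6000:
                e=cv2.fitEllipse(c);cc=(np.array(e[0])+.5)/U-.5+[x,y];print(n,th,cc.round(2),(np.array(e[1])/U).round(2))
cv2.imwrite("pics/fin.png",np.hstack(out))
p,g=tri((244.03,271.84),(412.17,233.73));print("bore tri",p,g)
# expected hole pixels if flush / 5 mm proud
for dz in(.03,.033,.035): print(dz,proj("top",p+[0,0,dz]),proj("scene",p+[0,0,dz]))
```

```text
top 120 [244.34 272.73] [11.63 14.04]
top 120 [241.26 270.89] [6.82 7.48]
top 140 [246.7  273.74] [ 7.82 12.52]
top 140 [241.23 270.85] [7.26 7.86]
top 160 [247.51 274.13] [ 7.4  13.15]
top 160 [241.22 270.84] [7.67 8.24]
top 180 [253.75 278.57] [1.94 7.2 ]
top 180 [241.21 270.83] [8.06 8.59]
top 180 [247.2  273.58] [11.14 13.81]
scene 140 [407.27 227.88] [1.97 7.55]
scene 160 [408.93 228.09] [7.52 9.36]
scene 160 [427.16 215.67] [2.44 4.6 ]
scene 180 [405.71 236.62] [ 1.95 11.31]
scene 180 [427.17 215.61] [3.09 5.41]
bore tri [0.59154407 0.12330432 0.09123374] 0.003149643979614498
0.03 [[239.97027647 269.98441528]] [[412.78211794 220.3294493 ]]
0.033 [[239.64486224 269.77641162]] [[412.93519454 218.956241  ]]
0.035 [[239.42652128 269.63684883]] [[413.03754842 218.03805224]]
```

View pics/fin.png

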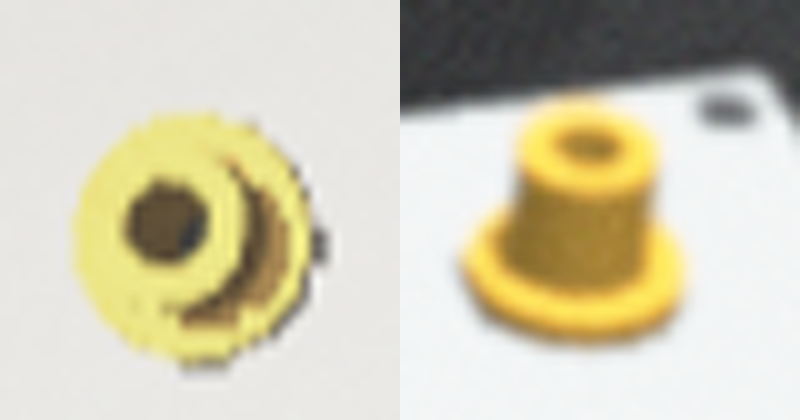

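Run:
```python
from h import *
U=6
def up(im,x,y,w,h): return cv2.resize(im[y:y+h,x:x+w],None,fx=U,fy=U,interpolation=cv2.INTER_CUBIC)
for tag in("0","_rel"):
  for n,(x,y,w,hh) in(("top",(190,220,110,110)),("scene",(360,200,100,100))):
    g=up(cv2.imread(f"pics/{n}{tag}.png"),x,y,w,hh)
    mm=cv2.inRange(cv2.cvtColor(g,cv2.COLOR_BGR2HSV),(0,0,185),(180,60,255))
    c=max(cv2.findContours(mm,cv2.RETR_EXTERNAL,cv2.CHAIN_APPROX_NONE)[0],key=cv2.contourArea)
    k=cv2.approxPolyDP(cv2.convexHull(c),20,True)[:,0].astype(float)
    k=(k+.5)/U-.5+[x,y]
    # diagonal intersection = image of the plate centre
    k=k[np.argsort(np.arctan2(*(k-k.mean(0)).T[::-1]))]
    if len(k)==4:
        a=np.cross([*k[0],1],[*k[2],1]);b=np.cross([*k[1],1],[*k[3],1]);q_=np.cross(a,b);q_=q_[:2]/q_[2]
        # hole prediction flush: ray to .092, up 30 mm
        P=onplane(n,q_,.092)
        print(n,tag,"corners",k.round(1).tolist(),"centre px",q_.round(2),P.round(4),"hole flush",proj(n,P+[0,0,.03]).round(2),"disc",proj(n,P+[0,0,.006]).round(2))
    else: print(n,tag,len(k))
x,y=400,212
u=up(cv2.imread("pics/scene_rel.png"),x,y,30,14);h=cv2.cvtColor(u,cv2.COLOR_BGR2HSV)[...,2]
cy,cx=np.unravel_index(np.argmin(np.where((np.indices(h.shape)[1]>60)&(np.indices(h.shape)[1]<110)&(np.indices(h.shape)[0]<66)&(np.indices(h.shape)[0]>30),cv2.GaussianBlur(h,(0,0),4),255)),h.shape)
print("scene hole",cx/U+x-.4,cy/U+y-.4)
```

```text
top 0 corners [[202.1, 256.6], [260.6, 229.8], [286.6, 287.6], [227.1, 315.4]] centre px [244.07 271.99] [0.5914 0.1215 0.092 ] hole flush [[240.98 269.99]] disc [[243.47 271.6 ]]
scene 0 corners [[374.4, 219.2], [430.8, 211.9], [451.8, 247.1], [391.9, 256.4]] centre px [412.42 232.93] [0.5895 0.125  0.092 ] hole flush [[413.94 219.45]] disc [[412.72 230.27]]
top _rel corners [[202.2, 257.1], [260.6, 229.8], [286.6, 287.8], [227.6, 315.2]] centre px [244.15 272.32] [0.5909 0.1214 0.092 ] hole flush [[241.07 270.34]] disc [[243.55 271.94]]
scene _rel corners [[374.2, 220.2], [430.6, 212.4], [451.9, 247.6], [391.6, 257.1]] centre px [412.11 233.57] [0.5916 0.1247 0.092 ] hole flush [[413.63 220.09]] disc [[412.41 230.92]]
scene hole 413.6 219.26666666666665
```

Centring agrees: the top view shows the hole within 0.5 px of its flush prediction. The scene view's height is uncertain by about 2 mm, reading 0.8 px high. There is time left, so I'll settle it with a light probe: closed fingertips on the sleeve's top, with contact expected at about 0.121.

Run:
```python
from h import *
bot.command_gripper(0.,40)
bot.move_ptp([.5901,.1236,.165],q(0.));bot.move_linear([.5901,.1236,.130],.05);bot.wait(.15);F=fm(6);st("pre")
g=False;z=.130
while z>.1165 and bot.get_time()<41:
    z-=.001;bot.move_linear([.5901,.1236,z],.01);d=fm(4)-F
    print(round(z,4),np.round(bot.get_tool_pos()[2],4),d.round(2),round(bot.get_time(),2))
    if d[2]>3.5:break
```

```text
pre t 36.03 p [0.5902 0.1237 0.1303] F [ 0.53  0.66 -0.55] w 0.0
0.129 0.129 [ 0.12 -0.59 -0.18] 36.35
0.128 0.128 [0.42 0.22 0.16] 36.67
0.127 0.127 [0.16 0.11 0.09] 36.98
0.126 0.126 [ 0.24 -0.24  0.11] 37.3
0.125 0.125 [ 0.5  -0.04 -0.03] 37.62
0.124 0.124 [ 0.18 -0.31  0.33] 37.93
0.123 0.123 [ 0.03  0.16 -0.07] 38.25
0.122 0.122 [ 0.1  -0.35 -0.15] 38.57
0.121 0.121 [ 1.06 -0.31  0.83] 38.88
0.12 0.12 [ 1.06 -0.07  1.97] 39.2
0.119 0.119 [1.15 0.01 2.47] 39.52
0.118 0.118 [ 1.74 -0.09  3.22] 39.83
0.117 0.117 [ 2.13 -0.05  4.13] 40.15
```

Contact came at z ≈ 0.1213. A flush sleeve with only its own weight on the springs should touch at 0.1213, so it is seated. Now I retreat, check and hand in.

Run:
```python
from h import *
bot.move_linear([.5901,.1236,.20],.12);bot.move_ptp([.45,-.25,.25],q(-.5));bot.wait(.2);st("away")
snap("end");order.finish_job()
a=cv2.imread("pics/scene_end.png");cv2.imwrite("pics/end.png",a)
```

```text
away t 42.68 p [ 0.4504 -0.2494  0.2499] F [-0.06  0.66  0.85] w -0.0001
the job is handed in; nothing more can be done
```

View pics/end.png

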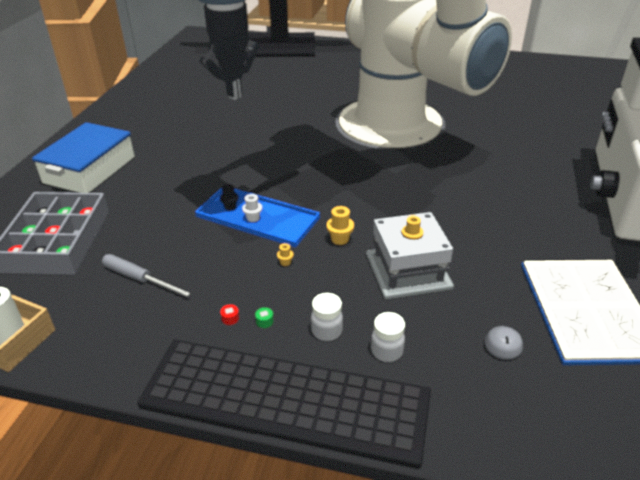

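I took the middle-sized bronze sleeve from the tray and started it about 7 mm into the bore without contact. I pressed it home in small steps to about 20.6 N, unloaded, let go and moved clear. The job was handed in at about 42.7 s, and no verdict was reported.

- **Seating:** a light touch on the sleeve's top met contact at z ≈ 0.1213 m, the height expected for a fully seated sleeve. That touch reached about 4 N.
- **Centring:** the top view puts the sleeve within about 1 mm of the plate's centre. It looks upright, with any tilt about 1° or less.
- **Disagreement:** the scene camera alone put the sleeve 1–3 mm too high. The touch test and the arm's own position readings contradict that, so I put it down to calibration and pixel error.
- **Rest of the desk:** the final picture shows the other sleeves, jars, specimens, screwdriver and mouse where they were.

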